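Reassemble the disc stack of a bench separator on its spindle

ROBOT

A 6-joint arm with a two-finger parallel gripper is mounted at the origin on a cart in front of the work surface, level with it; the furniture and walls round the work are solid. World frame = base frame: x ahead of the robot, y to its left, z up, the work surface at z = 0. Lengths are in m, angles in rad, forces in N, time in s.
With the tool pointing down it reaches from about 0.25 to 0.775 m from the base axis. Payload 4 kg.
Tool frame: the origin (TCP) lies between the finger pads; the fingertips stand 8 mm ahead of it and the grasp point (between the pads) lies 11 mm behind it; z points along the fingers, y is the line along which they close (so a half turn about z gives the same grasp; the last joint's range is limited). The gripper opens to 85 mm and grips with 20 to 120 N. Pads are 22 mm wide; open, the fingers measure 114 mm over their backs; the gripper's body (76 mm by 85 mm) begins 54 mm behind the grasp point. The pads swing forward as they close: fully open they stand 13 mm farther back than shut.
Start: joints at [-1.428, 0.087, 1.371, -0, 1.684, -0.103], TCP at [0.134, -0.533, 0.239] pointing down, gripper open.
Joint ranges: [-3.1, 3.1], [-0.76, 2.03], [0.27, 2.55], [-1.08, 4.22], [0.17, 2.65], [-2.57, 2.57]. Speed limits (rad/s): [2.79, 2.79, 3.14, 3.14, 3.14, 3.14].

INTERFACE

Orientations are given as a unit quaternion [x, y, z, w].
In Python, from station import env gives the robot as it stands. Calls block until the motion is done:
- env.move_to(position, orientation): joint-space move of the TCP to a pose.
- env.line_to(position, rot=None, v=0.15): straight line of the TCP; rot=None keeps the orientation; v is the mean speed in m/s.
- env.movej(angles): joint-space move.
- env.ungrasp() and env.clamp(): open the fingers fully, or close them until they stop; the grip force is fixed at half the most.
- env.dwell(seconds).
- env.inverse_kinematics(position, orientation): joint angles nearest the present ones, or None.
- env.grab_frame(name): name is "scene" or "top" or "wrist"; returns a dict with "pixels" (480x640x3 uint8, red, green, blue), "fx", "fy", "cx", "cy" (pixels), "k1" (the pictures are not rectified: a ray, as slopes to the right and down, at radius r is drawn at 1 + k1 r^2 times it, then the intrinsics apply), "rvec" (rotation vector, rad) and "tvec" (3), from world to camera coordinates, as OpenCV has them; the wrist camera has in their place "tool_from_camera" (4x4, takes a point from camera to tool coordinates, whose origin is the TCP and whose axes are the flange's). Camera axes: x right, y down, z forward; pixel columns grow to the right and rows downward; lengths in m; the calibration is good to about 2 mm. A picture is of the moment at which its call begins: read the wrist's pose just before it. There is no depth.
A pose or a line that the arm cannot do raises env.IKError and nothing moves.
- env.job_done(): hands the job in; it is judged then, once.
Trained networks look in a picture, given as the dict that the camera call returned (one of the last four; its "shot" number tells which), for a name from the list of things; names that differ only in an ending like _2 or _b are one class to them, and where a whole thing is asked for, a point or a joint stands for the part that bears it (a point fixed in the world has none). Each returns a list of dicts, best first, with "conf" (0 to 1); they miss things now and then, are a little off and sometimes report something else, mostly with a low value. They report only what shows in the picture. A call takes as long as a camera call. They do not tell look-alikes from the thing itself.
- env.recognise(picture, thing): "rect" ([left, top, right, bottom] in pixels, round what is visible of it).
- env.trace(picture, thing): "region" (480x640 bool, what is visible of it) and "rect" ([left, top, right, bottom] in pixels, round what is visible of it).
- env.pinpoint(picture, thing): "position" ([column, row] in pixels: a listed point, or the origin of a listed thing).
Readings, each from a call of its own:
- env.get_time(): time.
- env.get_q(): joint angles.
- env.get_qd(): joint speeds.
- env.get_tau(): joint torques, N m.
- env.get_ee_pos(): TCP position.
- env.get_ee_rot(): TCP orientation.
- env.get_ft_force(): force on the tool from outside, world axes, zero at the start.
- env.get_torque(): the same for the moment, N m.
- env.get_finger_gap(): opening from 0.0 (shut) to 1.0 (fully open).
- env.get_finger_force(): force on a finger pad.
Only numpy, scipy, OpenCV 4.12 (cv2) and the standard library are available. Lean on these libraries where they do the work, as an engineer would, in place of code of your own. Each camera call takes 0.05 s, during which the arm holds its last target. There are 200 camera calls.

TASK

Rebuild the cleaned separator's stack on its spindle: first the distributor down on the bowl floor, then the two conical discs nested one over the other on top of it, and last the lock, set down with its slot over the spindle's cross-pin and then given a quarter turn so that the pin lies across the slot and holds the stack. Lower every part home rather than letting it drop, and leave the other things on the bench where they are.

Things in the scene. Friction and masses are not known exactly. Their poses are not given: they have to be found in the camera images.
- separator: the separator's fixed drive: round white housing 146 mm across, 44 mm high, a grey control pod on its own -x side (out to 92 mm, 36 mm high), on top an open steel bowl (inner diameter 88 mm, floor 50 mm, rim 62 mm above the bench) with an upright spindle. Origin: spindle axis at bench level, z up; turned up to 0.5 rad either way
- bowl_floor (a point): spindle axis at the bowl floor, 50 mm above the bench; axes as the separator's. Spindle 22 mm thick up to 62 mm above this point, chamfered, then a neck 7 mm thick up to 81.5 mm. Finished stack, heights of origins above this point: distributor 0, lower disc 24, upper disc 36, lock 64 mm
- cross_pin (a point): middle of the round cross-pin through the spindle's neck, 77 mm above the bowl floor: 6 mm thick, 21 mm long, lying along the separator's own y axis (this point's y)
- distributor: thick aluminium hub with a flat round foot 70 mm across and 5 mm thick, a massive ribbed cone with feed holes and a tall round collar 35 mm across, 24 to 40 mm above the origin (centre of the underside, z up); through bore 26 mm; 40 mm high, so taller than the discs. Grip the collar, fingertips 26 mm above the origin. 110 g
- disc_1: one of two identical thin steel conical discs, lying rim down. Hollow cone, wall 2.5 mm, 72 mm across at the rim (origin: centre of the rim plane, z up), 41 mm across at 18 mm; above it a round gripping collar 35 mm across, 18 to 28 mm above the origin; bore 26 mm. A flat shoulder inside, 16 mm up, rests on the collar beneath: pitch 12 mm. Grip the collar, fingertips 20 mm above the origin. 60 g
- disc_2: one of two identical thin steel conical discs, lying rim down. Hollow cone, wall 2.5 mm, 72 mm across at the rim (origin: centre of the rim plane, z up), 41 mm across at 18 mm; above it a round gripping collar 35 mm across, 18 to 28 mm above the origin; bore 26 mm. A flat shoulder inside, 16 mm up, rests on the collar beneath: pitch 12 mm. Grip the collar, fingertips 20 mm above the origin. 60 g
- lock: quarter-turn lock: knurled round steel cup 40 mm across, 17 mm high, with two thumb tabs (10 mm wide and high, out to 33.5 mm from the axis) along its own +x and -x. Origin: centre of its underside, z up. Grip it across the round body, closing along its y (so the fingers miss the tabs). 70 g
- lock_slot (a point): centre of the lock's floor, 8 mm above its underside. Through the floor runs a slot 27 mm long and 12 mm wide along the lock's x, in line with the tabs; above the floor the cup is open (bore 27 mm), so a pin that has passed the slot can turn. On the upper disc the floor lies 2 mm under the cross-pin and the lock turns freely either way, without a stop
- bottle_brown: bystander: brown reagent bottle, 56 mm across, 100 mm high; origin at the centre of its underside
- bottle_clear: bystander: clear reagent bottle, 48 mm across, 85 mm high; origin at the centre of its underside
- beaker: bystander: small clear beaker, 46 mm across, 54 mm high; origin at the centre of its underside
- ring_dish: bystander: flat clear dish of o-rings, 60 mm across, 12 mm high; origin at the centre of its underside
- vial_black: bystander: glass vial with black cap, 22 mm across, 56 mm high; origin at the centre of its underside
- vial_white: bystander: glass vial with white cap, 18 mm across, 48 mm high; origin at the centre of its underside
- station_front (a point): top front edge of the fixed cream equipment box behind the work, at the middle of its width: the box fills everything farther from the robot than this point, 190 mm to either side, 144 mm high (taller further back)
- analyser_side (a point): foot of the tall fixed analyser cabinet at the left (over 0.5 m high), at the front corner of its right side wall: the cabinet fills the space to the left of this point and, rounded, reaches 145 mm nearer to the robot some 150 mm further left
- tweezers: bystander: steel tweezers lying flat, 129 mm long along their y, 11 mm high; origin under the middle
- brush: bystander: soft cleaning brush lying flat, 156 mm long along its y, 11 mm high; origin under the middle
- vial_block: bystander: grey plastic vial block, 60 x 118 x 30 mm; origin at the centre of its underside
There are look-alikes about, which are no part of the job. What is shaped like the distributor but blue is not meant.

How it is judged:
By the outcome, as a careful person would: the job done as asked, in the order asked, and still so for the second after the job is handed in, with the robot touching nothing.
It also fails if it takes over 72 s, if anything falls off the work surface, if the arm or the gripper's body presses on something with over 40 N, if the wrist force passes 120 N, or if a joint passes its speed limit or range.

## Working session

There is one attempt and no reset: what is moved stays moved. The work goes in short steps, each a Python script; the robot and the scene stay as the last script left them, time stands still between calls to the robot, and variables do not carry over. Pictures are saved under pics/ and viewed, at most 10 in all, crops included, and the job is handed in when it is done.

```bash
mkdir -p pics && ls
cat > h.py <<'E'
from station import env
import numpy as np, cv2
from scipy.spatial.transform import Rotation as R
def save(f,n,rect=None):
    im=f["pixels"][:,:,::-1]
    if rect: l,t,r,b=rect; im=cv2.resize(im[t:b,l:r],None,fx=3,fy=3)
    cv2.imwrite(f"pics/{n}.png",im)
def cam(f,T=None):
    "R,t camera->world"
    if "rvec" in f:
        A=cv2.Rodrigues(np.array(f["rvec"],float))[0]; return A.T,-A.T@np.array(f["tvec"],float)
    M=T@np.array(f["tool_from_camera"]); return M[:3,:3],M[:3,3]
def tool():
    M=np.eye(4); M[:3,:3]=R.from_quat(env.get_ee_rot()).as_matrix(); M[:3,3]=env.get_ee_pos(); return M
def px2w(f,p,z,T=None):
    "pixel -> world at height z"
    K=np.array([[f["fx"],0,f["cx"]],[0,f["fy"],f["cy"]],[0,0,1.]])
    u=cv2.undistortPoints(np.array([[p]],float),K,np.array([f["k1"],0,0,0.]))[0,0]
    Rm,t=cam(f,T); d=Rm@np.array([u[0],u[1],1]); return t+d*(z-t[2])/d[2]
def w2px(f,P,T=None):
    Rm,t=cam(f,T); K=np.array([[f["fx"],0,f["cx"]],[0,f["fy"],f["cy"]],[0,0,1.]])
    return cv2.projectPoints(np.array(P,float).reshape(-1,1,3),cv2.Rodrigues(Rm.T)[0],-Rm.T@t,K,np.array([f["k1"],0,0,0.]))[0].reshape(-1,2)
E
python3 - <<'E'
from h import *
for c in ["scene","top"]:
    f=env.grab_frame(c); save(f,c+"0"); print(c,f["fx"],f["k1"],cam(f)[1].round(3))
    Z=dict(separator=0,bowl_floor=.05,cross_pin=.127,distributor=0,disc_1=0,lock=0,lock_slot=.008,station_front=.144,analyser_side=0,bottle_brown=0,bottle_clear=0,beaker=0,ring_dish=0,vial_black=0,vial_white=0,tweezers=0,brush=0,vial_block=0)
    for n,z in Z.items():
        for d in env.pinpoint(f,n)[:4]: print(n,round(d["conf"],2),np.round(d["position"]),px2w(f,d["position"],z)[:2].round(3))
E
```

```text
pics
scene 600.2414567976016 -0.10494380497758497 [-0.494  0.521  0.629]
separator 0.77 [295. 273.] [0.589 0.03 ]
bowl_floor 0.94 [293. 253.] [0.592 0.033]
cross_pin 0.72 [292. 221.] [0.593 0.034]
distributor 0.94 [366. 261.] [ 0.573 -0.144]
distributor 0.72 [214. 291.] [0.59  0.218]
disc_1 0.66 [251. 312.] [0.478 0.177]
station_front 0.8 [307. 193.] [ 0.695 -0.05 ]
bottle_brown 0.92 [470. 243.] [ 0.549 -0.436]
bottle_clear 0.95 [174. 329.] [0.482 0.331]
beaker 0.54 [368. 297.] [ 0.428 -0.062]
beaker 0.5 [173. 329.] [0.481 0.333]
beaker 0.24 [469. 273.] [ 0.419 -0.327]
beaker 0.16 [361. 243.] [ 0.665 -0.184]
ring_dish 0.59 [319. 307.] [0.437 0.047]
ring_dish 0.3 [368. 296.] [ 0.431 -0.065]
ring_dish 0.29 [470. 239.] [ 0.567 -0.451]
vial_black 0.61 [347. 246.] [ 0.663 -0.145]
vial_white 0.46 [358. 245.] [ 0.658 -0.172]
vial_white 0.37 [320. 302.] [0.452 0.037]
tweezers 0.64 [175. 281.] [0.665 0.282]
brush 0.66 [474. 276.] [ 0.405 -0.328]
vial_block 0.6 [173. 330.] [0.478 0.333]
top 576.5225757498577 -0.08347090359589816 [ 0.232 -0.049  1.626]
separator 0.69 [272. 220.] [0.599 0.023]
b
[... 337 characters left out ...]
418. 198.] [ 0.665 -0.402]
lock_slot 0.34 [165. 259.] [0.484 0.328]
station_front 0.82 [295. 175.] [ 0.69  -0.044]
analyser_side 0.77 [160. 216.] [0.613 0.349]
bottle_brown 0.56 [436. 238.] [ 0.549 -0.451]
beaker 0.81 [304. 278.] [ 0.431 -0.068]
ring_dish 0.56 [263. 278.] [0.432 0.049]
vial_black 0.49 [324. 202.] [ 0.655 -0.129]
vial_black 0.18 [435. 237.] [ 0.551 -0.446]
vial_white 0.55 [337. 202.] [ 0.654 -0.165]
tweezers 0.74 [165. 257.] [0.491 0.328]
tweezers 0.6 [189. 199.] [0.663 0.268]
brush 0.62 [435. 235.] [ 0.557 -0.448]
brush 0.54 [398. 280.] [ 0.425 -0.334]
brush 0.36 [414. 200.] [ 0.661 -0.391]
vial_block 0.9 [417. 202.] [ 0.656 -0.4  ]
vial_block 0.6 [397. 279.] [ 0.429 -0.332]
```

View pics/scene0.png

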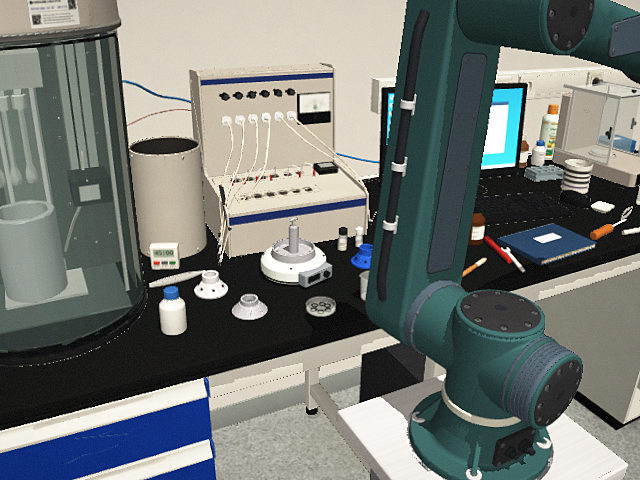

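View pics/top0.png

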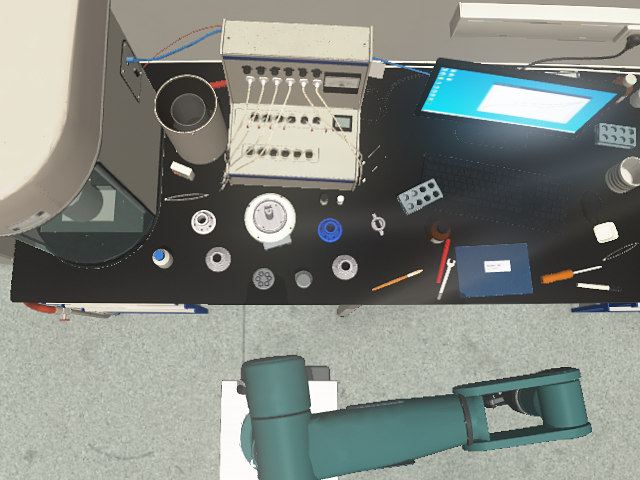

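Scene: the real (white/silver) distributor is at top px (204,220) and the blue look-alike at (330,230). Discs are at (218,260) and (345,267), the lock with tabs at (377,223), and the separator at (270,217) with its pod toward (280,240). Next: wrist views over the separator and distributor.

```bash
cat >> h.py <<'E'
def down(a):
    "tool down, closing line (y) at world angle a"
    y=np.array([np.cos(a),np.sin(a),0]); z=np.array([0,0,-1.]); return R.from_matrix(np.c_[np.cross(y,z),y,z]).as_quat()
E
python3 - <<'E'
from h import *
print(R.from_quat(env.get_ee_rot()).as_matrix().round(2))
f=env.grab_frame("wrist"); print(np.array(f["tool_from_camera"]).round(3),f["fx"])
for a in (0,np.pi,np.pi/2,-np.pi/2):
  for p in ([.58,-.28,.3],[.6,.03,.25],[.59,.22,.25]):
    q=env.inverse_kinematics(p,down(a)); print(round(a,2),p,None if q is None else np.round(q,2))
E
```

```text
[[ 0.97  0.24 -0.  ]
 [ 0.24 -0.97 -0.  ]
 [-0.    0.   -1.  ]]
[[-0.    -0.949 -0.314  0.081]
 [ 1.     0.    -0.    -0.   ]
 [ 0.    -0.314  0.949 -0.135]
 [ 0.     0.     0.     1.   ]] 415.19370730405006
0 [0.58, -0.28, 0.3] [-0.54  0.3   1.   -0.    1.84 -0.54]
0 [0.6, 0.03, 0.25] [-0.04  0.2   1.22 -0.    1.72 -0.04]
0 [0.59, 0.22, 0.25] [ 0.27  0.27  1.14 -0.    1.73  0.27]
3.14 [0.58, -0.28, 0.3] None
3.14 [0.6, 0.03, 0.25] None
3.14 [0.59, 0.22, 0.25] None
1.57 [0.58, -0.28, 0.3] [-0.54  0.3   1.   -0.    1.84 -2.11]
1.57 [0.6, 0.03, 0.25] [-0.04  0.2   1.22 -0.    1.72 -1.62]
1.57 [0.59, 0.22, 0.25] [ 0.27  0.27  1.14 -0.    1.73 -1.3 ]
-1.57 [0.58, -0.28, 0.3] [-0.54  0.3   1.   -0.    1.84  1.03]
-1.57 [0.6, 0.03, 0.25] [-0.04  0.2   1.22 -0.    1.72  1.53]
-1.57 [0.59, 0.22, 0.25] [ 0.27  0.27  1.14 -0.    1.73  1.84]
```

Run:
```python
from h import *
import pickle
V=dict(lock=[.585,-.275,.2],disc_1=[.463,-.182,.2],separator=[.60,.028,.3],distributor=[.595,.215,.22])
P=dict(lock=[('lock',0),('lock_slot',.008)],disc_1=[('disc_1',0)],separator=[('separator',0),('bowl_floor',.05),('cross_pin',.127),('station_front',.144)],distributor=[('distributor',0),('disc_1',0),('tweezers',0)])
ims=[]
for n,p in V.items():
    env.move_to(p,down(np.pi/2)); T=tool(); f=env.grab_frame("wrist"); print(n,env.get_time(),T[:3,3].round(3))
    fr={k:v for k,v in f.items()}; pickle.dump((fr,T),open(f"pics/{n}.pkl","wb")); ims.append(f["pixels"][:,:,::-1])
    for m,z in P[n]:
        for d in env.pinpoint(f,m)[:3]: print(' ',m,round(d["conf"],2),np.round(d["position"]),px2w(f,d["position"],z,T)[:2].round(4))
m=np.vstack([np.hstack(ims[:2]),np.hstack(ims[2:])]); cv2.imwrite("pics/w1.png",cv2.resize(m,(800,600)))
```

```text
lock 3.8917 [ 0.585 -0.276  0.2  ]
  lock 0.7 [316. 212.] [ 0.5893 -0.2795]
  lock_slot 0.82 [314. 220.] [ 0.5931 -0.2807]
disc_1 4.7 [ 0.463 -0.182  0.201]
  disc_1 0.76 [316. 208.] [ 0.4647 -0.1857]
separator 5.85 [0.6   0.027 0.299]
  separator 0.75 [328. 185.] [0.5993 0.0351]
  bowl_floor 0.91 [321. 201.] [0.6052 0.0278]
  cross_pin 0.71 [324. 220.] [0.6031 0.0302]
  station_front 0.57 [237. 335.] [ 0.6933 -0.0394]
distributor 6.925 [0.596 0.214 0.221]
  distributor 0.66 [327. 202.] [0.5963 0.2198]
  disc_1 0.52 [332. 202.] [0.596  0.2243]
  tweezers 0.87 [387. 279.] [0.6696 0.276 ]
```

View pics/w1.png

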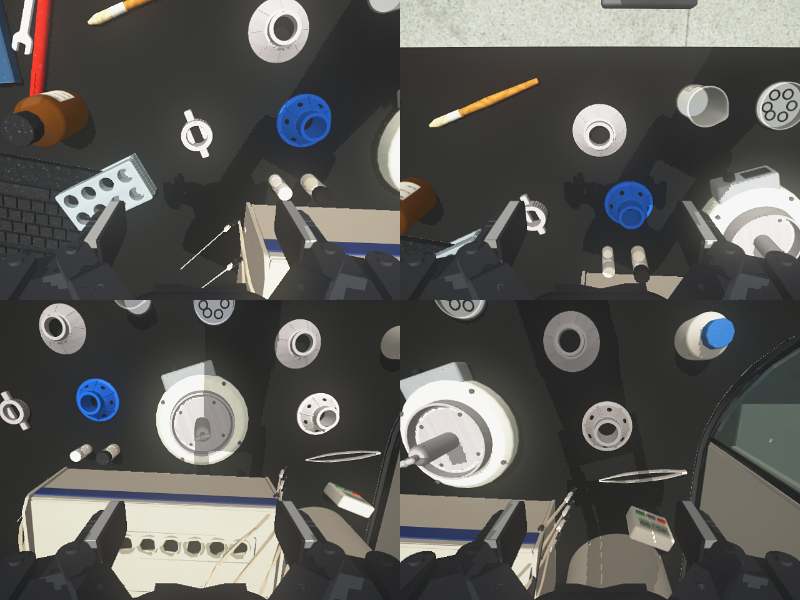

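Wrist views, in quarter-image px: lock (196,133), disc at (600,130), separator (203,415) with pod on the near side, silver distributor (607,427) and blue look-alike apart at (98,400). The silver one is correct. Next I refine the positions by fitting circles.

```bash
cat >> h.py <<'E'
from scipy.optimize import minimize
from scipy.ndimage import map_coordinates
TH=np.linspace(0,2*np.pi,120,endpoint=False); U=np.c_[np.cos(TH),np.sin(TH)]
def ring(f,T,g,x,y,r,z):
    p=w2px(f,np.c_[np.array([x,y])+r*U,np.full(len(U),z)],T); return map_coordinates(g,[p[:,1],p[:,0]],order=1,mode='nearest')
def fit(f,T,xy,z,r,sgn=1,span=.008,d=.0012):
    "circle centre by edge contrast; sgn=+1: inside brighter. returns x,y,score"
    g=cv2.GaussianBlur(cv2.cvtColor(f["pixels"],cv2.COLOR_RGB2GRAY).astype(float),(0,0),.8)
    s=lambda v: -np.mean(np.clip(sgn*(ring(f,T,g,v[0],v[1],r-d,z)-ring(f,T,g,v[0],v[1],r+d,z)),-20,60))
    G=np.arange(-span,span+1e-6,.001); c=min(((s((xy[0]+a,xy[1]+b)),xy[0]+a,xy[1]+b) for a in G for b in G))
    o=minimize(s,c[1:],method='Nelder-Mead',options=dict(initial_simplex=np.array(c[1:])+np.array([[0,0],[.001,0],[0,.001]]))); return *o.x.round(4),round(-o.fun,1)
E
cat > m.py <<'E'
from h import *
import pickle
D={n:pickle.load(open(f"pics/{n}.pkl","rb")) for n in ("lock","disc_1","separator","distributor")}
for n in D:
    print("view",n)
    f,T=D[n]
    if n!="lock":
        for z,r,s in ((.044,.073,1),(.062,.044,-1),(.062,.044,1),(.05,.044,-1),(.112,.010,1)): print(" sep",z,r,s,fit(f,T,(.603,.03),z,r,s))
    if n in("distributor","separator"):
        for z,r,s in ((.005,.035,1),(0,.035,1),(.04,.013,-1),(.04,.0175,1)): print(" dist",z,r,s,fit(f,T,(.596,.221),z,r,s))
        for z,r,s in ((0,.036,1),(.028,.013,-1),(.028,.0175,1)): print(" discL",z,r,s,fit(f,T,(.479,.162),z,r,s))
    if n in("lock","disc_1","separator"):
        for z,r,s in ((0,.036,1),(.028,.013,-1),(.028,.0175,1)): print(" discR",z,r,s,fit(f,T,(.464,-.185),z,r,s))
        for z,r,s in ((.017,.02,1),(.017,.0135,-1)): print(" lock",z,r,s,fit(f,T,(.590,-.280),z,r,s))
E
python3 m.py
python3 - <<'E'
from h import *; import pickle
a=pickle.load(open("pics/separator.pkl","rb"))[0]["pixels"][50:320,200:450]; b=pickle.load(open("pics/lock.pkl","rb"))[0]["pixels"][160:270,260:370]
cv2.imwrite("pics/c1.png",np.hstack([cv2.resize(a,(500,540)),cv2.resize(b,(300,300))[:0].reshape(0,300,3) if 0 else np.vstack([cv2.resize(b,(300,300)),np.zeros((240,300,3),np.uint8)])])[:,:,::-1])
E
```

```text
view lock
 discR 0 0.036 1 (np.float64(0.4658), np.float64(-0.1821), np.float64(52.1))
 discR 0.028 0.013 -1 (np.float64(0.464), np.float64(-0.183), np.float64(60.0))
 discR 0.028 0.0175 1 (np.float64(0.4655), np.float64(-0.1834), np.float64(34.8))
 lock 0.017 0.02 1 (np.float64(0.5898), np.float64(-0.2802), np.float64(55.2))
 lock 0.017 0.0135 -1 (np.float64(0.5889), np.float64(-0.2804), np.float64(43.5))
view disc_1
 sep 0.044 0.073 1 (np.float64(0.5999), np.float64(0.0267), np.float64(9.8))
 sep 0.062 0.044 -1 (np.float64(0.6019), np.float64(0.0311), np.float64(7.7))
 sep 0.062 0.044 1 (np.float64(0.5988), np.float64(0.0284), np.float64(15.7))
 sep 0.05 0.044 -1 (np.float64(0.5938), np.float64(0.0245), np.float64(15.4))
 sep 0.112 0.01 1 (np.float64(0.6106), np.float64(0.0305), np.float64(1.9))
 discR 0 0.036 1 (np.float64(0.465), np.float64(-0.184), np.float64(60.0))
 discR 0.028 0.013 -1 (np.float64(0.465), np.float64(-0.184), np.float64(60.0))
 discR 0.028 0.0175 1 (np.float64(0.4656), np.float64(-0.1838), np.float64(39.4))
 lock 0.017 0.02 1 (np.float64(0.5894), np.float64(-0.
[... 1702 characters left out ...]
)
 sep 0.05 0.044 -1 (np.float64(0.6009), np.float64(0.0384), np.float64(21.4))
 sep 0.112 0.01 1 (np.float64(0.6016), np.float64(0.0274), np.float64(27.9))
 dist 0.005 0.035 1 (np.float64(0.595), np.float64(0.223), np.float64(60.0))
 dist 0 0.035 1 (np.float64(0.597), np.float64(0.223), np.float64(60.0))
 dist 0.04 0.013 -1 (np.float64(0.5961), np.float64(0.2233), np.float64(53.5))
 dist 0.04 0.0175 1 (np.float64(0.5961), np.float64(0.2233), np.float64(38.4))
 discL 0 0.036 1 (np.float64(0.4869), np.float64(0.1775), np.float64(60.0))
 discL 0.028 0.013 -1 (np.float64(0.488), np.float64(0.1783), np.float64(59.9))
 discL 0.028 0.0175 1 (np.float64(0.488), np.float64(0.1638), np.float64(14.0))
```

View pics/c1.png

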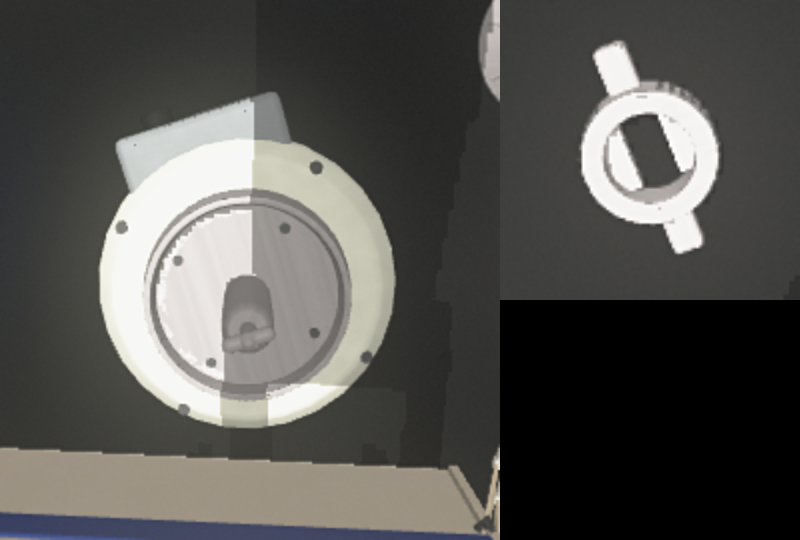

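Crop: the pod edge gives separator yaw ≈0.31, consistent with the pin at (248,338). The lock slot runs along the tabs, at about 0.40 rad. Next: grasp the distributor twice at right angles, which centres it mechanically, and take views at a=0 to calibrate out the wrist-camera bias.

```bash
cat >> h.py <<'E'
def grip2(x,y,z,a1,a2,up):
    "centre the part by two clamps at right angles; leave it held, lifted to up"
    env.line_to([x,y,z],v=.2); env.clamp(); env.ungrasp()
    env.line_to([x,y,z],rot=down(a2),v=.15); env.clamp(); print("gap",env.get_finger_gap(),"F",env.get_finger_force(),"t",env.get_time())
    env.line_to([x,y,up],v=.2)
E
python3 - <<'E'
from h import *
import pickle
x,y=.5962,.2233
env.move_to([x,y,.1],down(np.pi/2))
grip2(x,y,.034,np.pi/2,0,.22)
T=tool(); f=env.grab_frame("wrist"); pickle.dump((f,T),open("pics/g1.pkl","wb")); print(T[:3,3].round(4),env.get_finger_gap(),env.get_ft_force(),env.get_time())
for z,r,s in ((.062,.044,-1),(.112,.010,1)): print("sep",fit(f,T,(.602,.029),z,r,s))
for z,r,s in ((0,.036,1),(.028,.013,-1),(.028,.0175,1)): print(" discL",fit(f,T,(.485,.172),z,r,s,span=.015))
save(f,"g1")
E
```

```text
gap 0.3918781149711808 F 59.519940465688705 t 11.4583
[0.5954 0.2231 0.2179] 0.3936106512378785 [-0.16117227 -0.03552945 -1.00841294] 12.5917
sep (np.float64(0.6024), np.float64(0.0297), np.float64(14.1))
sep (np.float64(0.6067), np.float64(-0.0273), np.float64(0.2))
 discL (np.float64(0.487), np.float64(0.177), np.float64(60.0))
 discL (np.float64(0.4872), np.float64(0.1779), np.float64(49.3))
 discL (np.float64(0.4871), np.float64(0.1777), np.float64(22.9))
```

View pics/g1.png

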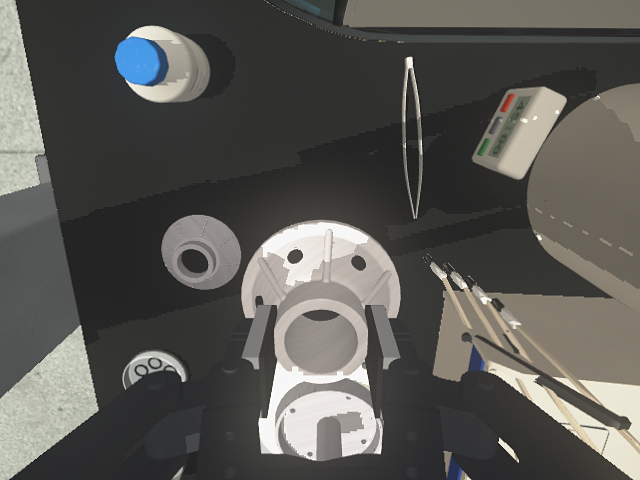

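```bash
cat >> h.py <<'E'
def goto(p,rot=None,v=.2):
    "line, then one correction of the steady error"
    env.line_to(p,rot=rot,v=v); e=np.array(p)-env.get_ee_pos(); env.line_to(list(np.array(p)+e),v=.05); return np.array(p)-env.get_ee_pos()
E
python3 - <<'E'
from h import *
import pickle
env.move_to([.60,-.075,.24],down(0))
T=tool(); f=env.grab_frame("wrist"); pickle.dump((f,T),open("pics/g2.pkl","wb")); print(T[:3,3].round(4),env.get_time())
for n,z in (("separator",0),("bowl_floor",.05),("cross_pin",.127)):
    for d in env.pinpoint(f,n)[:2]: print(n,round(d["conf"],2),np.round(d["position"]),px2w(f,d["position"],z,T)[:2].round(4))
for z,r,s in ((.044,.073,1),(.062,.044,-1),(.112,.010,1),(.112,.011,1),(.05,.011,1)): print("sep",z,r,fit(f,T,(.602,.029),z,r,s))
save(f,"g2")
# discL refit at a=pi/2
f,T=pickle.load(open("pics/distributor.pkl","rb")); print(fit(f,T,(.487,.178),.028,.013,-1),fit(f,T,(.487,.178),.028,.0175,1))
f,T=pickle.load(open("pics/separator.pkl","rb"));
A=[px2w(f,p,.036,T)[:2] for p in ((259,122.5),(339,96.5))]; d=A[1]-A[0]; print("yaw pod",np.arctan2(-d[0],d[1]),np.linalg.norm(d),np.mean(A,0))
f,T=pickle.load(open("pics/lock.pkl","rb"));
A=[px2w(f,p,.01,T)[:2] for p in ((260+112*.367,160+60*.367-6),(260+186*.367,160+235*.367+4))]; d=A[1]-A[0]; print("lock yaw",np.arctan2(d[1],d[0]),np.linalg.norm(d),np.mean(A,0))
E
```

```text
[ 0.6001 -0.0738  0.2397] 13.7917
separator 0.7 [323.  78.] [0.6024 0.0292]
bowl_floor 0.69 [324.  75.] [0.6028 0.0287]
cross_pin 0.81 [323.  63.] [0.602  0.0296]
cross_pin 0.5 [378. 252.] [ 0.6367 -0.0808]
sep 0.044 0.073 (np.float64(0.5994), np.float64(0.0316), np.float64(26.0))
sep 0.062 0.044 (np.float64(0.6022), np.float64(0.0294), np.float64(44.4))
sep 0.112 0.01 (np.float64(0.6047), np.float64(0.0312), np.float64(7.7))
sep 0.112 0.011 (np.float64(0.6057), np.float64(0.031), np.float64(8.0))
sep 0.05 0.011 (np.float64(0.6027), np.float64(0.0348), np.float64(18.7))
(np.float64(0.488), np.float64(0.1783), np.float64(59.9)) (np.float64(0.4865), np.float64(0.1771), np.float64(15.3))
yaw pod 0.2978306395897994 0.07703415158595582 [0.52300046 0.00725554]
lock yaw 0.3359696649222978 0.06540928793996169 [ 0.58815648 -0.27979288]
```

View pics/g2.png

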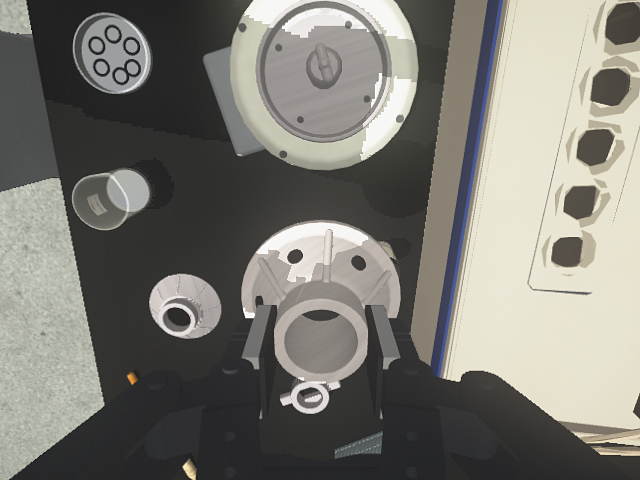

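View: spindle with pin at (323,66) directly beneath the camera; all estimates agree at (0.6023,0.0293). The distributor is held level. Insert.

```bash
cat >> h.py <<'E'
S=np.array([.6023,.0293])
def place(off,h,a,zc=.142):
    """lower a part (TCP off above its origin) to height h over the bowl floor"""
    x,y=S; print("err",goto([x,y,zc+off],rot=down(a)).round(4)); e=[x,y]-env.get_ee_pos()[:2]; f0=env.get_ft_force()
    tgt=.05+h+off
    for z,v in ((.10+off,.08),(tgt+.006,.1)):
        if z<tgt+.006: continue
        env.line_to([x+e[0],y+e[1],z],v=v); d=env.get_ft_force()-f0; print("z",env.get_ee_pos().round(4),"dF",d.round(1))
        if d[2]>8: print("STOP"); return False
    z=tgt+.006
    while z>tgt-.004:
        z-=.0015; env.line_to([x+e[0],y+e[1],z],v=.04); d=env.get_ft_force()-f0
        if d[2]>3: break
    print("end",(env.get_ee_pos()-[x,y,tgt]).round(4),"dF",d.round(1),"t",env.get_time()); return True
E
python3 - <<'E'
from h import *
print(place(.034,0,0), env.get_finger_gap())
E
```

```text
err [ 0.      0.0006 -0.0001]
z [0.6023 0.0299 0.1337] dF [1.  0.3 0.9]
z [0.6026 0.0299 0.0902] dF [ 0.4 -0.2  0.7]
end [0.0004 0.0006 0.0002] dF [-1.4  0.2  6.6] t 17.4583
True 0.39182410150957603
```

Run:
```python
from h import *
env.ungrasp(); p=env.get_ee_pos(); env.line_to([p[0],p[1],.18],v=.25)
x,y=.4872,.1779
env.move_to([x,y,.11],down(np.pi/2)); print(env.get_ee_pos().round(4))
grip2(x,y,.028,np.pi/2,0,.19)
print(env.get_finger_gap(),env.get_finger_force(),env.get_time())
if env.get_finger_gap()>.3: print(place(.028,.024,0), env.get_finger_gap())
```

```text
[0.4871 0.1776 0.1093]
gap 0.38194490574837175 F 59.375155940651894 t 23.6917
0.3839025030038422 59.582882076501846 24.65
err [-0.0002  0.0001 -0.0004]
z [0.6021 0.0294 0.1278] dF [-0.5 -1.7 -0. ]
z [0.6018 0.0295 0.1076] dF [-1.  -0.8 -0.7]
end [0.0003 0.0001 0.    ] dF [-2.7 -1.1  4.3] t 28.2667
True 0.387214926917199
```

Run:
```python
from h import *
import pickle
env.ungrasp(); p=env.get_ee_pos(); env.line_to([p[0],p[1],.2],v=.25)
x,y=.4652,-.1836
env.move_to([x,y,.11],down(np.pi/2)); print(env.get_ee_pos().round(4))
grip2(x,y,.028,np.pi/2,0,.2)
print(env.get_finger_gap(),env.get_finger_force(),env.get_time())
env.move_to([.60,-.065,.21],down(0)); T=tool(); f=env.grab_frame("wrist"); pickle.dump((f,T),open("pics/g3.pkl","wb"))
print("lock",fit(f,T,(.5895,-.2803),.017,.02,1),fit(f,T,(.5895,-.2803),.017,.0135,-1))
print("disc",fit(f,T,S,.102,.0175,1),fit(f,T,S,.074,.036,1),env.get_time())
a=cv2.resize(f["pixels"][0:160,200:460],(780,480)); cv2.imwrite("pics/g3.png",a[:,:,::-1])
```

```text
[ 0.4652 -0.1833  0.1096]
gap 0.37601913278104876 F 59.418225162662566 t 35.0667
0.3812249308857243 59.56121354363859 36.075
lock (np.float64(0.5903), np.float64(-0.2805), np.float64(56.9)) (np.float64(0.59), np.float64(-0.2808), np.float64(59.6))
disc (np.float64(0.6038), np.float64(0.0318), np.float64(15.9)) (np.float64(0.6037), np.float64(0.0329), np.float64(17.4)) 36.875
```

View pics/g3.png

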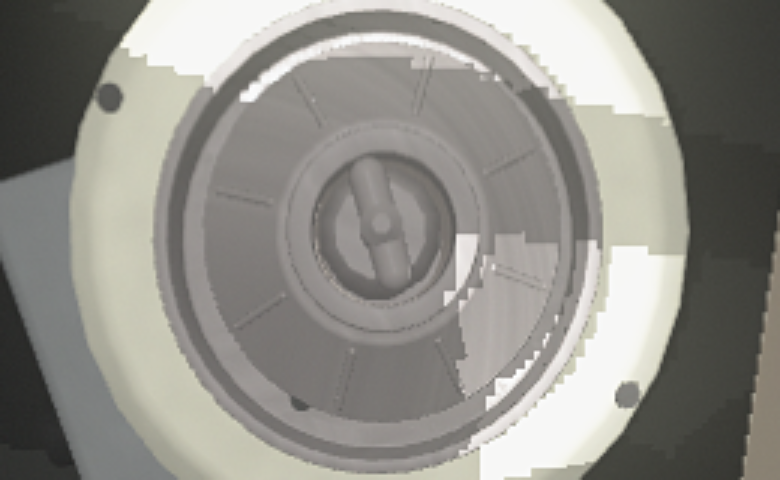

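Disc 1 is seated concentric, and the pin runs (362,160)–(398,285), giving yaw ≈0.28. Now place disc 2 and measure the lock's yaw.

Run:
```python
from h import *
import pickle
print(place(.028,.036,0), env.get_finger_gap())
for n in ("lock","g2"):
    f,T=pickle.load(open(f"pics/{n}.pkl","rb")); g=cv2.cvtColor(f["pixels"],cv2.COLOR_RGB2GRAY)
    c0=w2px(f,[[.59,-.2804,.01]],T)[0]; v=[]
    for r in range(int(c0[1])-60,int(c0[1])+60):
        for c in range(int(c0[0])-60,int(c0[0])+60):
            if 0<=r<480 and g[r,c]>110:
                d=px2w(f,(c,r),.009,T)[:2]-[.59,-.2804]
                if .0245<np.hypot(*d)<.035: v.append(d)
    v=np.array(v); m=v[:,0]>0; d=v[m].mean(0)-v[~m].mean(0); print(n,len(v),m.sum(),"yaw",np.arctan2(d[1],d[0]),v[m].mean(0),v[~m].mean(0))
```

```text
err [-0.0003 -0.0001 -0.    ]
z [0.602  0.0292 0.1277] dF [ 0.4 -1.4 -0.6]
z [0.6017 0.0292 0.1195] dF [ 0.1 -0.8 -1.1]
end [ 0.0001 -0.0001 -0.0004] dF [-0.5 -1.1  4.2] t 39.95
True 0.37938333701259114
lock 277 113 yaw 0.37488700805855774 [0.0262582  0.01097776] [-0.02767193 -0.01024353]
g2 621 330 yaw 0.2482066073529812 [0.01636871 0.01947461] [-0.01472171  0.01159529]
```

Run:
```python
from h import *
import pickle
env.ungrasp(); p=env.get_ee_pos(); env.line_to([p[0],p[1],.22],v=.25)
a=.375+np.pi/2; x,y=.5897,-.2804
env.move_to([x,y,.16],down(a)); T=tool(); f=env.grab_frame("wrist")
r=[fit(f,T,(x,y),.017,.02,1),fit(f,T,(x,y),.017,.0135,-1)]; print(r,T[:3,3].round(4),env.get_time())
g=cv2.cvtColor(f["pixels"],cv2.COLOR_RGB2GRAY); c=np.mean([q[:2] for q in r],0)
C,Rr=np.meshgrid(range(640),range(480)); v=[]
c0=w2px(f,[[*c,.009]],T)[0]; print(c0)
for rr in range(int(c0[1])-75,int(c0[1])+75):
    for cc in range(int(c0[0])-75,int(c0[0])+75):
        if 0<=rr<480 and 0<=cc<640 and g[rr,cc]>110:
            d=px2w(f,(cc,rr),.009,T)[:2]-c
            if .0245<np.hypot(*d)<.034: v.append(d)
v=np.array(v); m=v[:,0]>0; d=v[m].mean(0)-v[~m].mean(0); print("yaw",np.arctan2(d[1],d[0]),len(v),m.sum(),np.hypot(*d))
cv2.imwrite("pics/l1.png",cv2.resize(f["pixels"],(640,480))[:,:,::-1])
```

```text
[(np.float64(0.5896), np.float64(-0.2799), np.float64(55.8)), (np.float64(0.589), np.float64(-0.2804), np.float64(40.9))] [ 0.5897 -0.28    0.1597] 43.2333
[320.04886806 222.35027457]
yaw 0.3773179056532254 339 142 0.057878904575866315
```

View pics/l1.png

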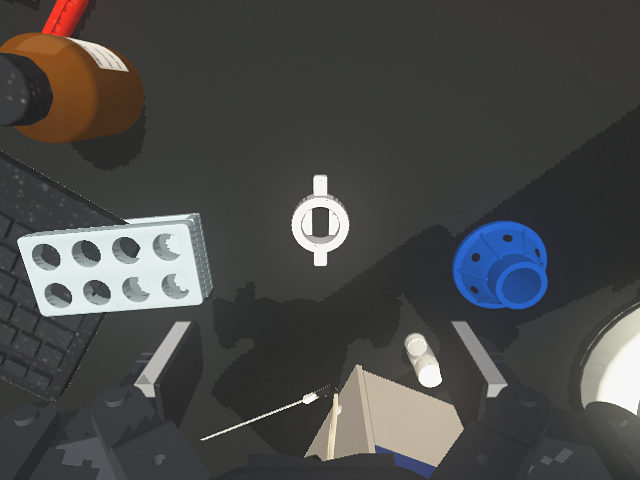

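The lock is centred at (320,222), tabs vertical in the image, so the gripper is aligned. Grip and place it.

Run:
```python
from h import *
x,y=.5895,-.2802; off=.014; yaw=.285
env.line_to([x,y,off],v=.15); env.clamp(); print("gap",env.get_finger_gap(),env.get_finger_force(),env.get_ee_pos().round(4))
env.line_to([x,y,.2],v=.25); print(env.get_finger_gap(),env.get_ft_force().round(2),env.get_time())
env.move_to([S[0],S[1],.2],down(yaw))
print("err",goto([*S,.142+off]).round(4)); e=S-env.get_ee_pos()[:2]; f0=env.get_ft_force()
z=.142+off; tgt=.114+off
while z>tgt-.003:
    z-=.002 if z>tgt+.004 else .001
    env.line_to([S[0]+e[0],S[1]+e[1],z],v=.05); d=env.get_ft_force()-f0
    if d[2]>3: break
print("end",(env.get_ee_pos()-[*S,tgt]).round(4),d.round(1),env.get_finger_gap(),env.get_time())
```

```text
gap 0.4444752471479528 59.93260681629181 [ 0.5902 -0.2806  0.015 ]
0.44580725961791867 [-0.39 -0.17 -1.5 ] 45.7417
err [-0.0018 -0.0003 -0.0033]
end [-0.0015 -0.0003 -0.0002] [-0.7 -0.5  3.8] 0.43724106185104245 52.4667
```

Run:
```python
from h import *
import pickle
yaw=.285; p=env.get_ee_pos(); 
env.line_to([S[0]+.001,S[1],p[2]+.0005],rot=down(yaw+np.pi/2),v=.05)
env.dwell(.15); p=env.get_ee_pos(); y=R.from_quat(env.get_ee_rot()).as_matrix()[:,1]
print((p-[*S,.128]).round(4),np.arctan2(y[1],y[0]),env.get_ft_force().round(1),env.get_torque().round(2),env.get_finger_gap(),env.get_time())
env.line_to([S[0],S[1],p[2]-.0007],v=.05)
print(env.get_ft_force().round(1),env.get_ee_pos().round(4))
env.ungrasp(); p=env.get_ee_pos(); env.line_to([p[0],p[1],.22],v=.25); env.move_to([.585,.03,.25],down(yaw+np.pi/2))
T=tool(); f=env.grab_frame("wrist"); print(env.get_time())
c=w2px(f,[[*S,.13]],T)[0].astype(int); print(c)
print(fit(f,T,S,.131,.02,1),fit(f,T,S,.131,.0135,-1))
t,l=max(0,c[1]-100),max(0,c[0]-130); a=cv2.resize(f["pixels"][t:t+200,l:l+260],(780,600)); cv2.imwrite("pics/z.png",a[:,:,::-1])
```

```text
[ 0.0009 -0.      0.0001] 1.8556045179753766 [-0.7 -0.3  1.3] [-0.03  0.02  0.01] 0.4448065557618048 54.3333
[-0.  -0.4  1.6] [0.6027 0.0293 0.1279]
55.95
[311 259]
(np.float64(0.6092), np.float64(0.0336), np.float64(21.7)) (np.float64(0.6076), np.float64(0.0237), np.float64(26.2))
```

View pics/z.png

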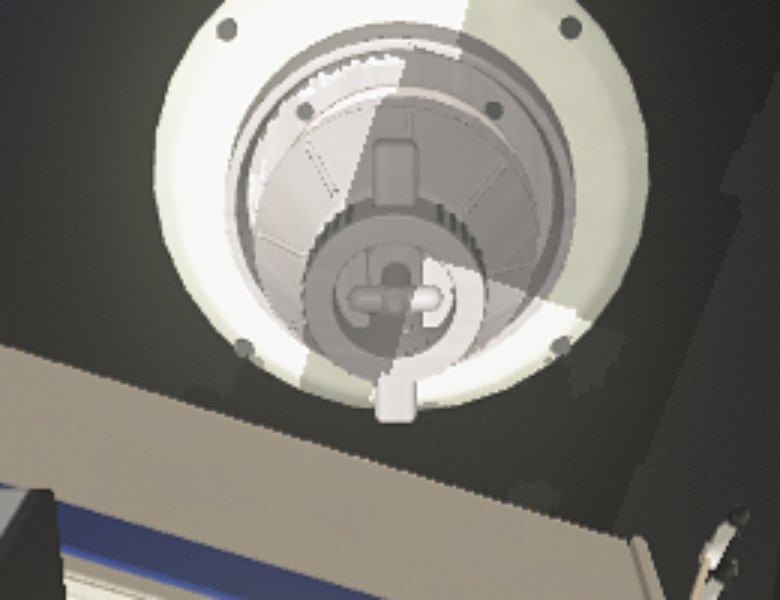

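The lock sits flat at (396,295), with the pin horizontal across the vertical slot and tabs, i.e. at 90°. The robot is clear, so I hand in.

```bash
python3 -c "
from h import *
print(env.job_done())"
```

```text
the job is handed in; nothing more can be done
None
```

I rebuilt the stack on the spindle in the order asked (distributor, two discs, lock). The lock is turned a quarter so the pin lies across its slot, and I handed the job in at about 56 s with the robot clear.

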